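# Hang the slide basket on the dip stand and hold it dipped

## Robot

A 6-joint arm with a two-finger parallel gripper is mounted at the origin on a cart in front of the work surface, level with it; the furniture and walls round the work are solid. World frame = base frame: x ahead of the robot, y to its left, z up, the work surface at z = 0. Lengths are in m, angles in degrees, forces in N, time in s.
With the tool pointing down it reaches from about 0.275 to 0.85 m from the base axis. Payload 19 kg.
Tool frame: the origin (TCP) lies between the finger pads; the fingertips stand 17 mm ahead of it and the grasp point (between the pads) lies 2 mm behind it; x points along the fingers, y is the direction in which the jaws open and shut, and the axes are right-handed (so a half turn about x gives the same grasp; the last joint's range is limited). The gripper opens to 85 mm and grips with 20 to 120 N. Pads are 22 mm wide; open, the fingers measure 114 mm over their backs; the gripper's body (76 mm by 85 mm) begins 54 mm behind the grasp point. The pads swing forward as they close: fully open they stand 13 mm farther back than shut.
Start: joints at [65.374, 8.623, 82.357, -0, 89.026, -7.678], TCP at [0.168, 0.55, 0.248] pointing down, gripper open.
Joint ranges: [-160.23, 160.23], [-39.13, 120.54], [6.94, 153.29], [-79.49, 259.48], [9.18, 160.14], [-161.06, 161.06]. Speed limits (degrees/s): [108.29, 108.29, 127.2, 172.46, 172.46, 172.46].

## Interface

Orientations are given as [roll, pitch, yaw] about the fixed x, y, z axes, in that order (R = Rz(yaw) Ry(pitch) Rx(roll)).
In Python, from cell import telemetry, vision, hand_in gives the robot as it stands.
- The arm moves only by the shell command python3 -m crank 'ROWS' [FORCE]. ROWS is JSON, a list of rows, each an object with "hand": the finger opening in m, from 0 to 0.0854; "translation": the shift along the tool's x, y, z in m, a list of three; "rot": the turn, a rotation vector about the tool's x, y, z in degrees, a list of three. In form: [{"hand": hand, "translation": [tx, ty, tz], "rot": [wx, wy, wz]}, ...]. A call has 1 to 20 rows; each row shifts and turns the commanded pose from where the row before left it, along the tool's axes as they then stand; what a row does not reach is not made up. A row lasts 1/8 s, in which the tool goes at most 62.5 mm and 10.7 degrees, less where a joint would pass 70% of its speed; a pose out of reach is approached as far as the arm can. A call with a gripper value outside its range is refused whole. The fingers move at their own pace and stop on an object; FORCE is the grip in N (left out, the last holds). Time passes only in rows, so rows that do not move let the fingers close. It gives the time, the measured TCP pose, the force and the opening at its end, in the units of the state.
- telemetry.sense(): the state, without advancing time (a new reading comes with each control period).
- vision.snapshot(name): name is "scene" or "top" or "wrist"; returns the picture (420x560x3 uint8, blue, green, red); there is no depth.
- vision.camera_params(name): a dict with "mtx" (3x3 intrinsics, pixels), "rvec" (rotation vector, rad) and "tvec" (3), from world to camera coordinates, as OpenCV has them; the wrist camera has in their place "mount" (4x4, takes a point from camera to tool coordinates, whose origin is the TCP and whose axes are the tool frame's). Camera axes: x right, y down, z forward; pixel columns grow to the right and rows downward; lengths in m; the calibration is good to about 2 mm. The wrist camera is an equidistant fisheye: a pixel r from the principal point sees the ray r / f radians off the axis. A picture is of the moment at which its call begins: read the wrist's pose just before it. camera_params takes no time and is no camera call.
- hand_in(): hands the job in, once; it reports no verdict.
The state is a dict: "t": time; "qpos": joint angles; "qvel": joint speeds; "tau": joint torques, N m; "position": TCP position; "tcp_rot": TCP orientation; "contact_force": force on the tool from outside, world axes, zero at the start; "moment": the same for the moment, N m; "opening": finger opening in m.
Only numpy, scipy, OpenCV 4.12 (cv2) and the standard library are available. Lean on these libraries where they do the work, as an engineer would, in place of code of your own. Each camera call takes 0.05 s, during which the arm holds its last target.

## Task

Dry trial of the dip stand: lift the wire slide basket by the blue grip of its handle and hang its handle bar on both prongs of the stand's hook, then let go of it. Then press the stand's red button 40 mm down, so that the red pointer stands at the green mark and the hanging basket dips into the empty white bath, and finish while still holding the button at that depth: do not let it come up. Keep the basket upright and leave the other things where they are.

Things in the scene. Friction and masses are not known exactly. Their poses are not given: they have to be found in the camera images.
- basket: Steel wire basket with glass slides fixed in it, 66 (x) x 110 (y) mm, 34 high, 0.15 kg, loose. Origin: centre of its underside; z up. A rigid handle rises in its middle: uprights 6 mm thick at y = -52 and +52 mm carry a round bar, 8 mm diameter, along y at 100 mm height. In the bar's middle is a blue plastic grip, 12 (x) x 34 (y) x 16 (z) mm. Symmetric front to back.
- basket_bar (a point): Centre of the basket's handle bar, in the middle of the blue grip, 100 mm above the basket's underside; x and y as of the basket.
- stand: Grey dip stand, fixed. Base 215 x 210 x 12 mm, two upright rods, cap top at z = 237 mm. Origin: on the worktop, 15 mm in front of the rods; x points to its back (hook at the front, -x, facing the robot), y to its left, z up. A spring slide on the rods carries a twin hook, a red button (right, -y) and a red pointer on a white scale (left) with marks every 20 mm; green mark = 40 mm travel.
- hook_seat (a point): Where the bar's centre lies when hung (stand's axes; moves with the slide). Slide up: z = 192 mm, 85 mm in front of the stand's origin. Two prongs 7 mm thick at y = -36 and +36 mm, axis 7.5 mm below this point, level for 20 mm, upturned in front (tip 27 mm ahead, 14 mm above). Bring the bar in from the front above the tips, prongs between the uprights, then lower it behind the tips.
- button_top (a point): Centre of the top of the red round button, 44 mm across (flat part 30 mm); faces up. Slide up: 205 mm above the worktop, 125 mm to the right (-y) of and 40 mm in front (-x) of the stand's origin; moves with the slide.
- dip_slide (a joint): Travel of the spring slide with hook, button and pointer, in m, straight down: 0 = up (at rest), 0.04 = green mark, 0.06 = lower stop. With the basket hung it takes about 5 N to start it and about 12 N to hold it at 0.04 (180 N/m); it springs up when let go.
- bath: Empty white bath on the stand's base under the hook, 132 (x) x 158 (y) mm outside, walls 4 mm, rim 74 mm above the worktop, inner floor 16 mm above it. Origin: centre of its underside. The hung basket's underside is 92 mm above the worktop with the slide up.
- sample_cup: Bystander: loose white sample cup with red lid, 62 mm across, 66 mm high; origin under its centre.
- squeeze_bottle: Bystander: loose white bottle with label, 62 mm across, 168 mm high; origin under its centre.
- dropper_bottle: Bystander: loose small white bottle with black cap, 32 mm across, 76 mm high; origin under its centre.
There are look-alikes about, which are no part of the job. Of the things shaped like the basket, the steel one is meant.

How it is judged (in metres and radians):
On the way:
1. the basket hangs by its bar on both prongs, let go, with the slide up (x of basket_bar in the frame of hook_seat between -0.022 and 0.022 m and y of basket_bar in the frame of hook_seat between -0.018 and 0.018 m and z of basket_bar in the frame of hook_seat between -0.006 and 0.012 m and contact force between basket and stand above 0.4 N and contact force between basket and bath below 0.2 N and contact force between basket and the arm below 0.2 N and contact force between basket and the fingers below 0.2 N and angle between basket's own z axis and vertical below 0.2 rad and value of joint dip_slide below 0.01 m), for 0.3 s.
At the end, for the whole second after the job is handed in: The robot holds the button down (more than 3 N) with the slide at 40 mm, give or take 6 mm, while the basket hangs still from the hook: bar within 22 mm (along x), 18 mm (along y) and -6 to 12 mm (in height) of the hook seat, basket tilted less than 0.2 rad, touching neither the bath nor the robot (x of basket_bar in the frame of hook_seat between -0.022 and 0.022 m and y of basket_bar in the frame of hook_seat between -0.018 and 0.018 m and z of basket_bar in the frame of hook_seat between -0.006 and 0.012 m and contact force between basket and stand above 0.4 N and contact force between basket and bath below 0.2 N and contact force between basket and the arm below 0.2 N and contact force between basket and the fingers below 0.2 N and angle between basket's own z axis and vertical below 0.2 rad and value of joint dip_slide between 0.034 and 0.046 m and contact force between any of the fingers, the arm and stand above 3 N and linear speed of basket below 0.05 m/s); the arm keeps its last pose, push and grip.
It fails at once if the basket is tipped by more than 0.6 rad (angle between basket's own z axis and vertical above 0.6 rad).
It fails at once if the sample cup is moved by more than 25 mm or tipped over (distance of sample_cup from where it was at the start of the episode above 0.025 m or angle between sample_cup's own z axis and vertical above 0.5 rad).
It fails at once if the squeeze bottle is moved by more than 25 mm or tipped over (distance of squeeze_bottle from where it was at the start of the episode above 0.025 m or angle between squeeze_bottle's own z axis and vertical above 0.5 rad).
It fails at once if the dropper bottle is moved by more than 25 mm or tipped over (distance of dropper_bottle from where it was at the start of the episode above 0.025 m or angle between dropper_bottle's own z axis and vertical above 0.5 rad).
It also fails if it takes over 64 s, if anything falls off the work surface, if the arm or the gripper's body presses on something with over 40 N, if the wrist force passes 120 N, or if a joint passes its speed limit or range.

## Working session

There is one attempt and no reset: what is moved stays moved. The work goes in short steps, Python scripts to look and compute and a shell command to move; the robot and the scene stay as the last step left them, time stands still between calls to the robot, and variables do not carry over. Pictures are saved under pics/ and viewed, and the job is handed in when it is done.

```bash
mkdir -p pics; ls; python3 - <<'E'
from cell import telemetry, vision
import cv2
print(telemetry.sense())
for n in ["scene","top","wrist"]:
    im=vision.snapshot(n); cv2.imwrite(f"pics/{n}0.png",im); print(n,vision.camera_params(n))
E
```

```text
pics
{'t': 0.0, 'qpos': array([ 6.53753152e+01,  8.65030068e+00,  8.23922720e+01,  5.28347354e-04,
        8.90254291e+01, -7.67729342e+00]), 'qvel': array([-0.05446607, -0.10833176,  0.04233121,  0.04721187, -0.04728581,
       -0.12235423]), 'tau': array([ 1.76966969e-04, -7.13052177e+01, -5.70847249e+01, -2.70498858e-04,
        9.22297302e-03, -3.36598555e-05]), 'position': array([0.16752994, 0.5498252 , 0.24768828]), 'tcp_rot': array([ -98.12237729,   89.93199625, -115.06977796]), 'contact_force': array([ 0.41683244, -0.15384889, -0.46848546]), 'moment': array([-0.01328517,  0.0072198 ,  0.00291129]), 'opening': 0.08526508052651138}
scene {'mtx': array([[490.25142439,   0.        , 275.12915995],
       [  0.        , 490.25142439, 212.67214332],
       [  0.        ,   0.        ,   1.        ]]), 'rvec': array([ 1.85875514, -0.86458016,  0.51393768]), 'tvec': array([-0.20888928,  0.37584707,  1.16716866])}
top {'mtx': array([[532.40919589,   0.        , 275.20095077],
       [  0.        , 532.40919589, 203.60198354],
       [  0.        ,   0.        ,   1.        ]]), 'rvec': array([ 1.73996641, -1.9411382 ,  0.6658747 ]), 'tvec': array([0.27289613, 0.52322378, 1.91966541])}
wrist {'mtx': array([[325.1922621 ,   0.        , 275.93673313],
       [  0.        , 325.1922621 , 210.99417909],
       [  0.        ,   0.        ,   1.        ]]), 'mount': array([[ 1.78652014e-04, -2.66467353e-01,  9.63843928e-01,
        -1.25293379e-01],
       [ 9.99999537e-01, -8.63462340e-04, -4.24069129e-04,
        -2.22862215e-04],
       [ 9.45243512e-04,  9.63843558e-01,  2.66467076e-01,
        -6.79695598e-02],
       [ 0.00000000e+00,  0.00000000e+00,  0.00000000e+00,
         1.00000000e+00]])}
```

View pics/scene0.png

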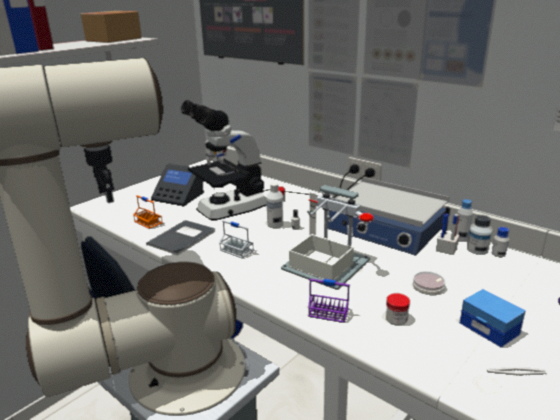

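View pics/top0.png

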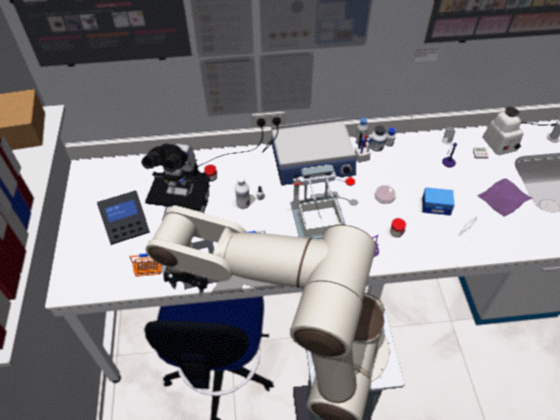

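View pics/wrist0.png

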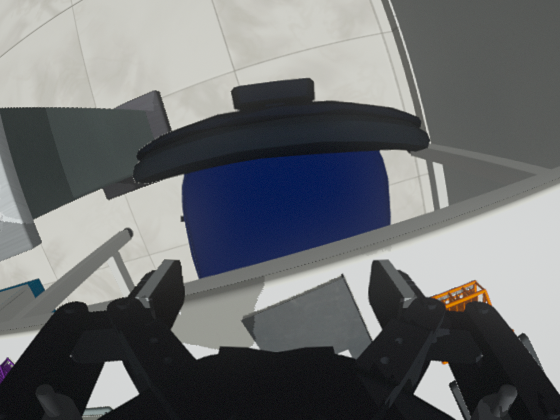

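The steel basket is at about (237,240) in the scene view. The orange one at (148,215) and the purple one at (330,300) are look-alikes. The stand with the bath is at (325,250). In the top view the arm covers the basket. I'll enlarge the crops and measure.

```bash
cat > h.py <<'E'
import numpy as np, cv2
from scipy.spatial.transform import Rotation as Ro
from cell import telemetry, vision
def ray(cam,uv,st=None):
    p=vision.camera_params(cam); K=p["mtx"]
    if cam!="wrist":
        R=cv2.Rodrigues(p["rvec"])[0]; t=p["tvec"]
        d=np.linalg.inv(K)@np.array([uv[0],uv[1],1.]); return -R.T@t, R.T@d/np.linalg.norm(d)
    dx=(uv[0]-K[0,2]);dy=(uv[1]-K[1,2]); r=np.hypot(dx,dy); th=r/K[0,0]
    d=np.array([dx/r*np.sin(th),dy/r*np.sin(th),np.cos(th)]) if r>0 else np.array([0,0,1.])
    T=toolT(st)@p["mount"]; return T[:3,3],T[:3,:3]@d
def toolT(st):
    T=np.eye(4);T[:3,:3]=Ro.from_euler("xyz",st["tcp_rot"],degrees=True).as_matrix();T[:3,3]=st["position"];return T
def onz(cam,uv,z,st=None):
    o,d=ray(cam,uv,st); return o+d*(z-o[2])/d[2]
def proj(cam,P,st=None):
    p=vision.camera_params(cam);K=p["mtx"];P=np.atleast_2d(P).astype(float)
    if cam!="wrist": return cv2.projectPoints(P,p["rvec"],p["tvec"],K,None)[0][:,0]
    T=np.linalg.inv(toolT(st)@p["mount"]);c=(T[:3,:3]@P.T).T+T[:3,3]
    r=np.hypot(c[:,0],c[:,1]);th=np.arctan2(r,c[:,2]);return np.c_[K[0,2]+K[0,0]*th*c[:,0]/r,K[1,2]+K[0,0]*th*c[:,1]/r]
def tri(rays):
    A=0;b=0
    for o,d in rays:
        M=np.eye(3)-np.outer(d,d);A=A+M;b=b+M@o
    return np.linalg.solve(A,b)
E
python3 - <<'E'
from h import *
im=cv2.imread("pics/scene0.png")
a=cv2.resize(im[170:330,130:400],None,fx=2.9,fy=2.9,interpolation=2);cv2.imwrite("pics/sc_z.png",a)
im=cv2.imread("pics/top0.png")
a=cv2.resize(im[150:300,130:400],None,fx=2.9,fy=2.9,interpolation=2);cv2.imwrite("pics/top_z.png",a)
print(toolT(telemetry.sense()).round(3))
print(onz("scene",(236,224),.1),onz("scene",(237,250),0.0))
for uv in [(276,188),(397,298),(367,217)]: print(uv,onz("scene",uv,0.1))
E
```

```text
[[-0.     0.292  0.957  0.168]
 [-0.001  0.957 -0.292  0.55 ]
 [-1.    -0.001 -0.     0.248]
 [ 0.     0.     0.     1.   ]]
[0.48656784 0.3172751  0.1       ] [0.48492324 0.31925585 0.        ]
(276, 188) [0.80728783 0.41803407 0.1       ]
(397, 298) [ 0.44282892 -0.30385612  0.1       ]
(367, 217) [0.80058717 0.00253896 0.1       ]
```

View pics/sc_z.png

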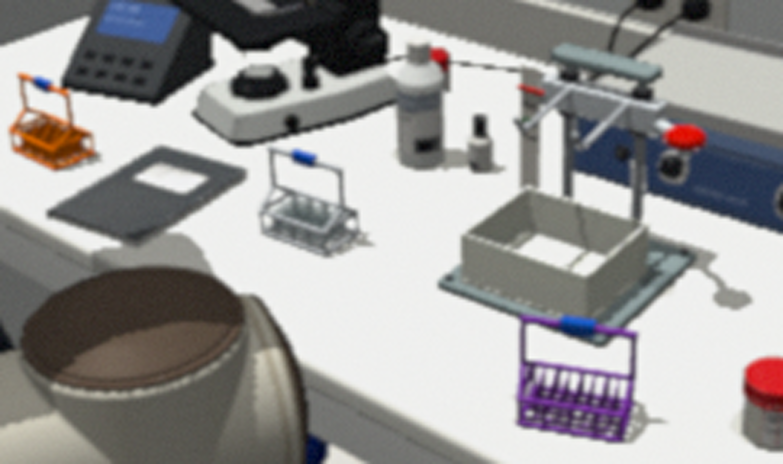

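View pics/top_z.png

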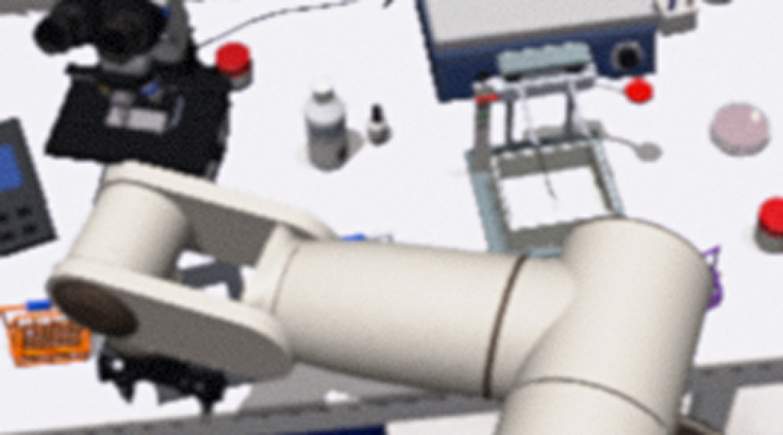

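```bash
python3 - <<'E'
from h import *
S=lambda x,y:(130+(x+.5)/2.9-.5,170+(y+.5)/2.9-.5); T=lambda x,y:(130+(x+.5)/2.9-.5,150+(y+.5)/2.9-.5)
for n in("scene","top"):
    im=cv2.imread(f"pics/{n}0.png");hsv=cv2.cvtColor(im,cv2.COLOR_BGR2HSV)
    red=((hsv[...,0]<8)|(hsv[...,0]>172))&(hsv[...,1]>150)&(hsv[...,2]>90)
    k,l,s,c=cv2.connectedComponentsWithStats(red.astype(np.uint8))
    for i in range(1,k):
        if s[i,4]>8: print(n,"red",s[i],c[i].round(1), onz(n,c[i],.205).round(3))
    bl=(hsv[...,0]>105)&(hsv[...,0]<125)&(hsv[...,1]>170)&(hsv[...,2]>90)
    k,l,s,c=cv2.connectedComponentsWithStats(bl.astype(np.uint8))
    for i in range(1,k):
        if s[i,4]>8: print(n,"blue",s[i],c[i].round(1),onz(n,c[i],.1).round(3))
print("bar ends",[onz("scene",S(*p),.1).round(3) for p in[(272,152),(343,170)]])
print("bath rim",[onz("scene",S(*p),.074).round(3) for p in[(464,237),(530,190),(648,230),(588,283)]])
print("bath rim top",[onz("top",T(*p),.074).round(3) for p in[(488,160),(597,147)]])
print("base top", [onz("scene",S(*p),.012).round(3) for p in[(440,284),(600,340),(694,256)]])
print("tips",[onz("scene",S(*p),.1985).round(3) for p in[(522,126),(586,146)]])
E
```

```text
scene red [279 187   5   5  21] [281.1 188.9] [0.621 0.23  0.205]
scene red [310 200   7   3  10] [313.1 200.8] [0.608 0.087 0.205]
scene red [359 213  14   8  89] [365.7 216.7] [ 0.61  -0.103  0.205]
scene red [387 294  22  18 286] [397.  301.4] [ 0.293 -0.376  0.205]
scene blue [443 215   4   8  15] [444.3 218.2] [ 0.95  -0.204  0.1  ]
scene blue [232 223   6   3  12] [234.2 224. ] [0.483 0.322 0.1  ]
scene blue [498 228   9   7  43] [501.8 230.5] [ 0.976 -0.383  0.1  ]
scene blue [323 279  12   5  41] [328.8 281.3] [ 0.397 -0.126  0.1  ]
scene blue [461 310  44  36 335] [481.9 328.2] [ 0.458 -0.511  0.1  ]
top red [205 165  11  11  95] [210. 170.] [0.739 0.464 0.205]
top red [346 177   9   8  50] [349.8 180.9] [ 0.615 -0.095  0.205]
top red [392 219  13  13 137] [398.1 224.6] [ 0.38  -0.234  0.205]
top blue [389 128   6   7  24] [391.2 130.5] [ 0.986 -0.373  0.1  ]
top blue [424 198  28  13 143] [437.4 205.8] [ 0.529 -0.455  0.1  ]
top blue [140 254   7   2  12] [143.4 254.6] [0.424 0.741 0.1  ]
bar ends [array([0.47 , 0.361, 0.1  ]), array([0.489, 0.264, 0.1  ])]
bath rim [array([0.491, 0.088, 0.074]), array([0.62 , 0.098, 0.074]), array([ 0.625, -0.057,  0.074]), array([ 0.497, -0.068,  0.074])]
bath rim top [array([0.619, 0.112, 0.074]), array([ 0.625, -0.049,  0.074])]
base top [array([0.478, 0.113, 0.012]), array([ 0.498, -0.084,  0.012]), array([ 0.701, -0.071,  0.012])]
tips [array([0.54 , 0.049, 0.198]), array([ 0.542, -0.031,  0.198])]
```

```bash
python3 -m crank '[{"hand":0.085,"translation":[0,-0.0131,0.0367],"rot":[0,0,0]},{"hand":0.085,"translation":[0,-0.0131,0.0367],"rot":[0,0,0]},{"hand":0.085,"translation":[0,-0.0131,0.0367],"rot":[0,0,0]},{"hand":0.085,"translation":[0,-0.0131,0.0367],"rot":[0,0,0]},{"hand":0.085,"translation":[0,-0.0131,0.0367],"rot":[0,0,0]},{"hand":0.085,"translation":[0,-0.0131,0.0367],"rot":[0,0,0]},{"hand":0.085,"translation":[0,-0.0131,0.0367],"rot":[0,0,0]},{"hand":0.085,"translation":[0,-0.0131,0.0367],"rot":[0,0,0]},{"hand":0.085,"translation":[0,-0.0131,0.0367],"rot":[0,0,0]},{"hand":0.085,"translation":[0,-0.0131,0.0367],"rot":[0,0,0]},{"hand":0.085,"translation":[0,0,0],"rot":[10.3,0,0]},{"hand":0.085,"translation":[0,0,0],"rot":[10.3,0,0]},{"hand":0.085,"translation":[0,0,0],"rot":[10.3,0,0]},{"hand":0.085,"translation":[0,0,0],"rot":[10.3,0,0]},{"hand":0.085,"translation":[0,0,0],"rot":[10.3,0,0]},{"hand":0.085,"translation":[0,0,0],"rot":[10.3,0,0]},{"hand":0.085,"translation":[0,0,0],"rot":[0,0,0]}]' 40
python3 - <<'E'
from h import *
st=telemetry.sense();print(toolT(st).round(3),st['qpos'])
w=vision.snapshot("wrist");cv2.imwrite("pics/w1.png",w)
t=vision.snapshot("top");cv2.imwrite("pics/t1.png",t)
cv2.imwrite("pics/t1z.png",cv2.resize(t[150:300,200:400],None,fx=3.9,fy=3.9,interpolation=2))
E
```

```text
t: 2.28
position: [0.4804, 0.3177, 0.2481]
tcp_rot: [-65.5, 90.0, -144.2]
contact_force: [-0.9, -0.3, 0.8]
opening: 0.0851
[[-0.     0.981  0.196  0.48 ]
 [-0.     0.196 -0.981  0.318]
 [-1.    -0.     0.     0.248]
 [ 0.     0.     0.     1.   ]] [ 2.58125980e+01  8.76008457e+00  8.22246992e+01 -5.17467818e-03
  8.90445279e+01  1.45119858e+01]
```

View pics/w1.png

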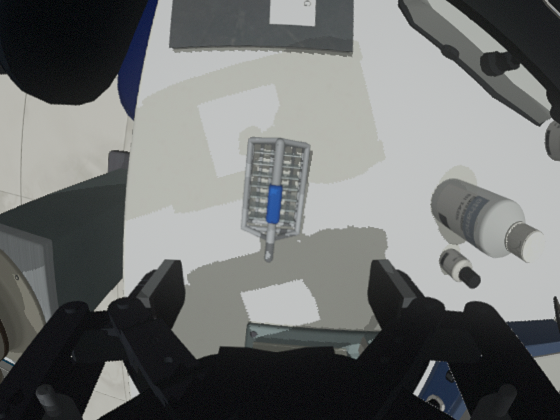

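View pics/t1z.png

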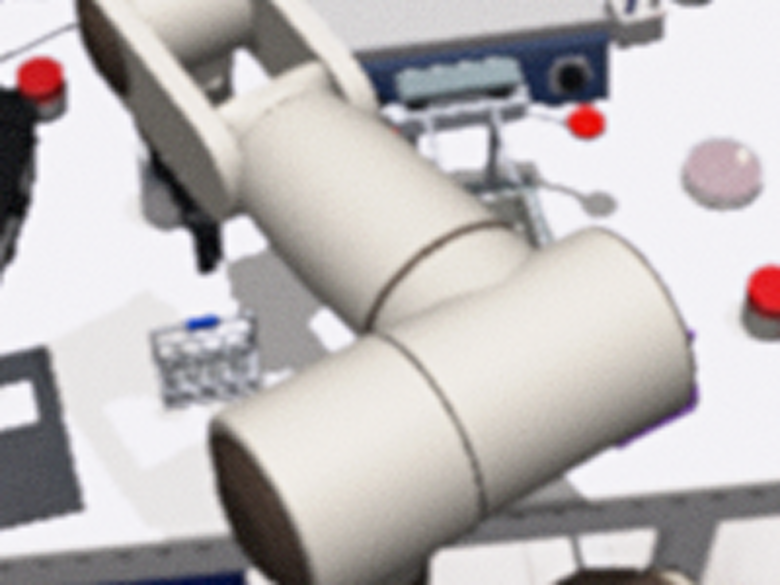

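```bash
python3 - <<'E'
from h import *
st=telemetry.sense()
w=cv2.imread("pics/w1.png");hsv=cv2.cvtColor(w,cv2.COLOR_BGR2HSV)
m=((hsv[...,0]>105)&(hsv[...,0]<125)&(hsv[...,1]>150)).astype(np.uint8);m[:170]=0;m[240:]=0;m[:,:250]=0;m[:,310:]=0
M=cv2.moments(m,True);c=(M['m10']/M['m00'],M['m01']/M['m00']);print(c,M['m00'])
rt=ray("top",(252.3,232.8));rs=ray("scene",(234.2,224.0));rw=ray("wrist",c,st)
for nm,P in(("wt",tri([rw,rt])),("ws",tri([rw,rs])),("st",tri([rs,rt])),("all",tri([rw,rs,rt]))):print(nm,P.round(4))
g=onz("wrist",c,.104,st);print("g",g, onz("scene",(234.2,224),.1),onz("top",(252.3,232.8),.104))
# bar ends in wrist
e=[onz("wrist",p,.1,st) for p in[(268.5,256),(279.5,142)]];print(e)
y=e[1]-e[0];print(np.degrees(np.arctan2(-y[0],y[1])),np.linalg.norm(y))
print(proj("wrist",[[.481,.318,.1]],st))
E
```

```text
(273.7110091743119, 203.70642201834863) 436.0
wt [0.4784 0.3149 0.1002]
ws [0.4779 0.3166 0.1037]
st [0.4754 0.3143 0.1052]
all [0.4773 0.3156 0.1035]
g [0.47802542 0.31653979 0.104     ] [0.48282084 0.32205715 0.1       ] [0.47602638 0.31438294 0.104     ]
[array([0.48320748, 0.26633092, 0.1       ]), array([0.47242053, 0.36874806, 0.1       ])]
6.012434481810906 0.10298364267121667
[[277.4455203  201.63313899]]
```

```bash
python3 - <<'E'
import cv2
w=cv2.imread("pics/w1.png");cv2.imwrite("pics/w1z.png",cv2.resize(w[125:270,215:340],None,fx=4,fy=4,interpolation=2))
E
```

```text
(no output)
```

View pics/w1z.png

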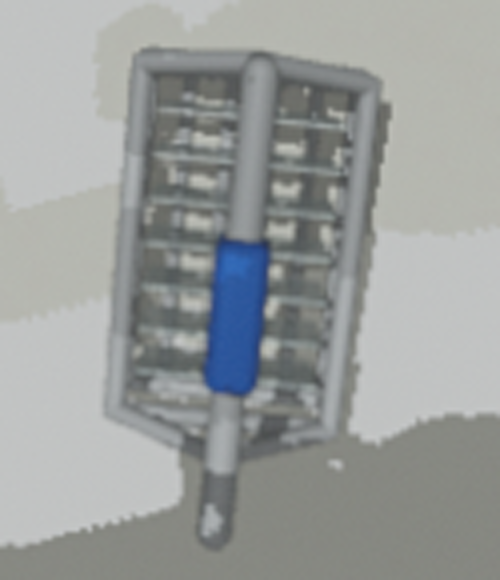

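```bash
python3 - <<'E'
from h import *
st=telemetry.sense()
for z in(.1,.104):
    e=[onz("wrist",p,z,st) for p in[(268.2,261),(280,138.5)]]
    y=e[1]-e[0];print((e[0]+e[1])/2,np.degrees(np.arctan2(-y[0],y[1])),np.linalg.norm(y))
# rim edges of basket z=.034
z=.034
P=lambda x,y:(215+x/4,125+y/4)
for a,b in(((112,415),(138,60)),((333,437),(375,85)),((138,60),(260,62)),((260,62),(375,85))):
    A,B=onz("wrist",P(*a),z,st),onz("wrist",P(*b),z,st);d=B-A;print(A[:2],B[:2],np.degrees(np.arctan2(-d[0],d[1])))
E
```

```text
[0.47806747 0.31653148 0.1       ] 6.02797227309639 0.11099752766393231
[0.47789901 0.31751546 0.104     ] 6.027972273096421 0.109373779883512
[0.45335346 0.2643768 ] [0.44283981 0.36113157] 6.201593029713282
[0.51453061 0.27026175] [0.50459092 0.36703725] 5.864214237707233
[0.44283981 0.36113157] [0.47403097 0.36675894] -79.77297963079226
[0.47403097 0.36675894] [0.50459092 0.36703725] -89.4782139452382
```

```bash
python3 -m crank '[{"hand":0.085,"translation":[0,-0.0025,0.0005],"rot":[5.3,0,0]},{"hand":0.085,"translation":[0.025,0,0],"rot":[0,0,0]},{"hand":0.085,"translation":[0.025,0,0],"rot":[0,0,0]},{"hand":0.085,"translation":[0.025,0,0],"rot":[0,0,0]},{"hand":0.085,"translation":[0.025,0,0],"rot":[0,0,0]},{"hand":0.085,"translation":[0.025,0,0],"rot":[0,0,0]},{"hand":0.085,"translation":[0.025,0,0],"rot":[0,0,0]},{"hand":0.085,"translation":[0,0,0],"rot":[0,0,0]},{"hand":0.085,"translation":[0,0,0],"rot":[0,0,0]}]' 40
python3 - <<'E'
from h import *
st=telemetry.sense();print(toolT(st).round(4))
w=vision.snapshot("wrist");cv2.imwrite("pics/w2.png",w)
E
```

```text
t: 3.5
position: [0.4785, 0.3169, 0.0993]
tcp_rot: [103.9, 89.9, 19.9]
contact_force: [0.2, -0.4, 0.2]
opening: 0.085
[[ 9.000e-04  9.944e-01  1.053e-01  4.785e-01]
 [ 3.000e-04  1.053e-01 -9.944e-01  3.169e-01]
 [-1.000e+00  9.000e-04 -2.000e-04  9.930e-02]
 [ 0.000e+00  0.000e+00  0.000e+00  1.000e+00]]
```

View pics/w2.png

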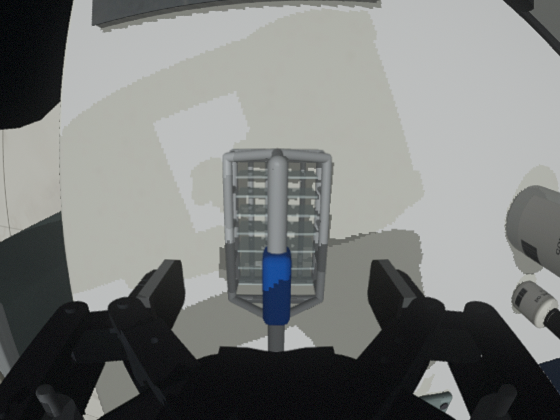

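The blue grip at (276,287) is centred between the pads and aligned with them. Closing.

```bash
python3 -m crank '[{"hand":0.0,"translation":[0,0,0],"rot":[0,0,0]},{"hand":0.0,"translation":[0,0,0],"rot":[0,0,0]},{"hand":0.0,"translation":[0,0,0],"rot":[0,0,0]},{"hand":0.0,"translation":[0,0,0],"rot":[0,0,0]},{"hand":0.0,"translation":[0,0,0],"rot":[0,0,0]},{"hand":0.0,"translation":[0,0,0],"rot":[0,0,0]},{"hand":0.0,"translation":[0,0,0],"rot":[0,0,0]},{"hand":0.0,"translation":[0,0,0],"rot":[0,0,0]},{"hand":0.0,"translation":[0,0,0],"rot":[0,0,0]},{"hand":0.0,"translation":[0,0,0],"rot":[0,0,0]}]' 60
python3 -m crank '[{"hand":0.0,"translation":[-0.01,0,0],"rot":[0,0,0]},{"hand":0.0,"translation":[-0.02,0,0],"rot":[0,0,0]},{"hand":0.0,"translation":[-0.02,0,0],"rot":[0,0,0]},{"hand":0.0,"translation":[-0.025,0,0],"rot":[0,0,0]},{"hand":0.0,"translation":[-0.025,0,0],"rot":[0,0,0]},{"hand":0.0,"translation":[-0.025,0,0],"rot":[0,0,0]},{"hand":0.0,"translation":[-0.025,0,0],"rot":[0,0,0]},{"hand":0.0,"translation":[0,0,0],"rot":[0,0,0]}]'
python3 - <<'E'
from h import *
st=telemetry.sense();print(toolT(st).round(4))
w=vision.snapshot("wrist");cv2.imwrite("pics/w3.png",w)
w=vision.snapshot("scene");cv2.imwrite("pics/s3.png",cv2.resize(w[150:320,180:420],None,fx=3.3,fy=3.3,interpolation=2));cv2.imwrite("pics/s3f.png",w)
E
```

```text
t: 4.8
position: [0.4782, 0.3167, 0.0984]
tcp_rot: [79.4, 90.0, -4.6]
contact_force: [0.7, 0.7, 3.0]
opening: 0.0112
t: 5.8
position: [0.4785, 0.3169, 0.2503]
tcp_rot: [108.2, 89.8, 24.1]
contact_force: [0.4, -0.6, -0.7]
opening: 0.0111
[[ 2.600e-03  9.946e-01  1.037e-01  4.785e-01]
 [ 1.200e-03  1.037e-01 -9.946e-01  3.169e-01]
 [-1.000e+00  2.700e-03 -9.000e-04  2.503e-01]
 [ 0.000e+00  0.000e+00  0.000e+00  1.000e+00]]
```

View pics/w3.png

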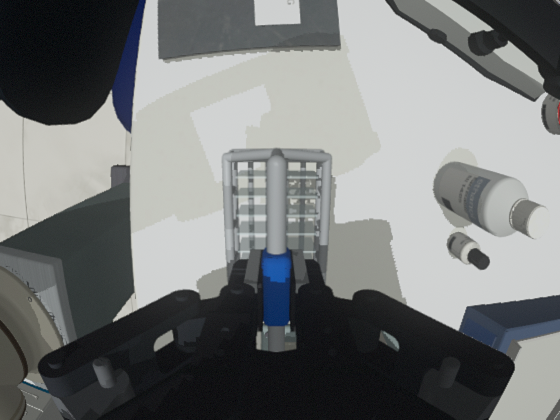

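View pics/s3.png

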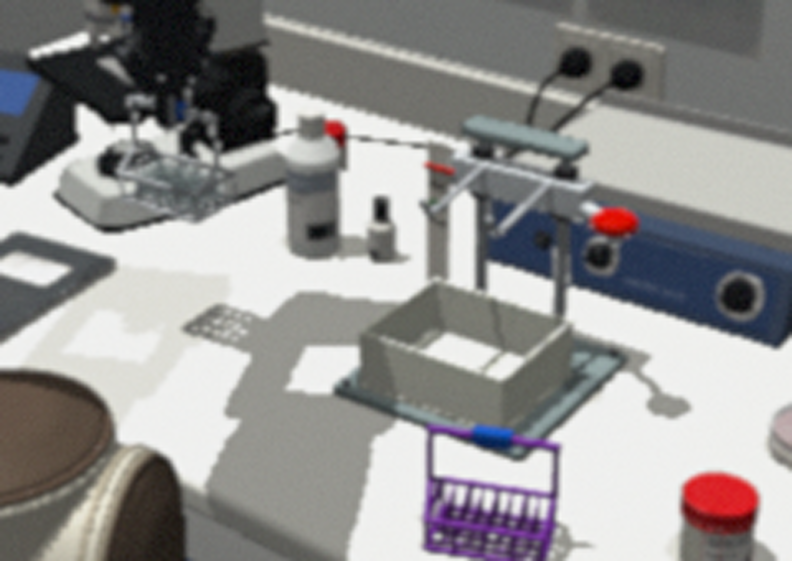

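The basket is gripped and upright. I'm moving it in front of the stand, above the prong tips, then I'll look again.

```bash
python3 -m crank '[{"hand":0.0,"translation":[-0.0018,-0.005,0.0212],"rot":[0,0,0]},{"hand":0.0,"translation":[-0.0018,-0.005,0.0212],"rot":[0,0,0]},{"hand":0.0,"translation":[-0.0018,-0.005,0.0212],"rot":[0,0,0]},{"hand":0.0,"translation":[-0.0018,-0.005,0.0212],"rot":[0,0,0]},{"hand":0.0,"translation":[-0.0018,-0.005,0.0212],"rot":[0,0,0]},{"hand":0.0,"translation":[-0.0018,-0.005,0.0212],"rot":[0,0,0]},{"hand":0.0,"translation":[-0.0018,-0.005,0.0212],"rot":[0,0,0]},{"hand":0.0,"translation":[-0.0018,-0.005,0.0212],"rot":[0,0,0]},{"hand":0.0,"translation":[-0.0018,-0.005,0.0212],"rot":[0,0,0]},{"hand":0.0,"translation":[-0.0018,-0.005,0.0212],"rot":[0,0,0]},{"hand":0.0,"translation":[-0.0018,-0.005,0.0212],"rot":[0,0,0]},{"hand":0.0,"translation":[-0.0018,-0.005,0.0212],"rot":[0,0,0]},{"hand":0.0,"translation":[-0.0018,-0.005,0.0212],"rot":[0,0,0]},{"hand":0.0,"translation":[-0.0018,-0.005,0.0212],"rot":[0,0,0]},{"hand":0.0,"translation":[0,0,0],"rot":[3,0,0]},{"hand":0.0,"translation":[0,0,0],"rot":[0,0,0]},{"hand":0.0,"translation":[0,0,0],"rot":[0,0,0]}]'
python3 - <<'E'
from h import *
st=telemetry.sense();print(toolT(st).round(4))
w=vision.snapshot("wrist");cv2.imwrite("pics/w4.png",w)
w=vision.snapshot("scene");cv2.imwrite("pics/s4.png",cv2.resize(w[150:320,240:400],None,fx=3.5,fy=3.5,interpolation=2));cv2.imwrite("pics/s4f.png",w)
w=vision.snapshot("top");cv2.imwrite("pics/t4f.png",w);cv2.imwrite("pics/t4.png",cv2.resize(w[140:280,250:400],None,fx=4,fy=4,interpolation=2))
E
```

```text
t: 8.02
position: [0.439, 0.014, 0.2735]
tcp_rot: [43.2, 90.0, -43.8]
contact_force: [-0.6, 0.3, -1.8]
opening: 0.0111
[[ 1.000e-04  9.986e-01  5.240e-02  4.390e-01]
 [-1.000e-04  5.240e-02 -9.986e-01  1.400e-02]
 [-1.000e+00  1.000e-04  1.000e-04  2.735e-01]
 [ 0.000e+00  0.000e+00  0.000e+00  1.000e+00]]
```

View pics/w4.png

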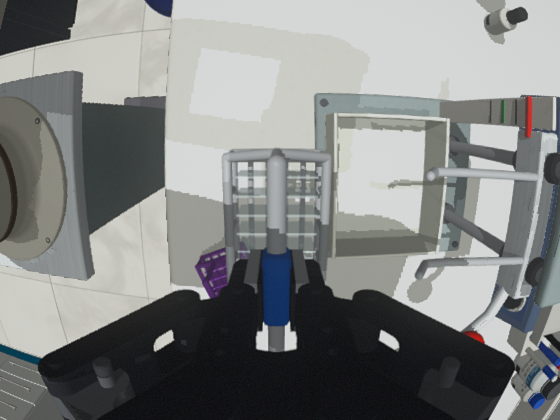

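View pics/s4.png

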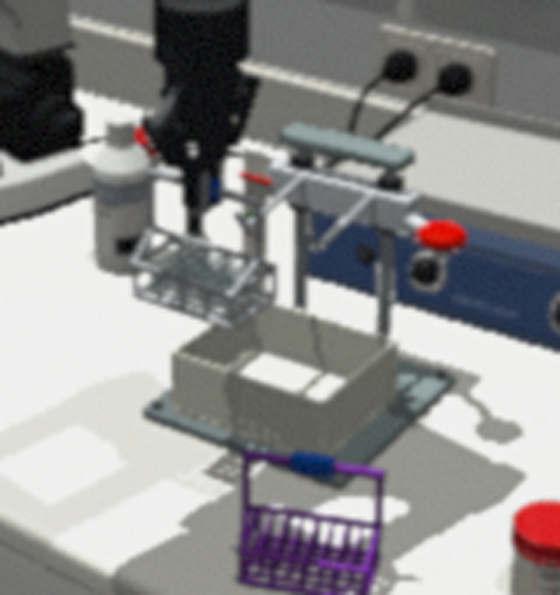

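View pics/t4.png

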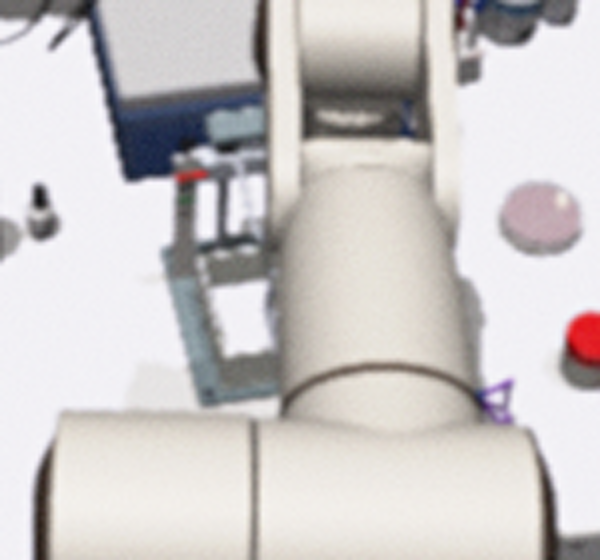

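```bash
python3 - <<'E'
import cv2
w=cv2.imread("pics/w4.png");cv2.imwrite("pics/w4z.png",cv2.resize(w[85:335,310:560],None,fx=2.4*1,fy=2.4,interpolation=2))
E
```

```text
(no output)
```

View pics/w4z.png

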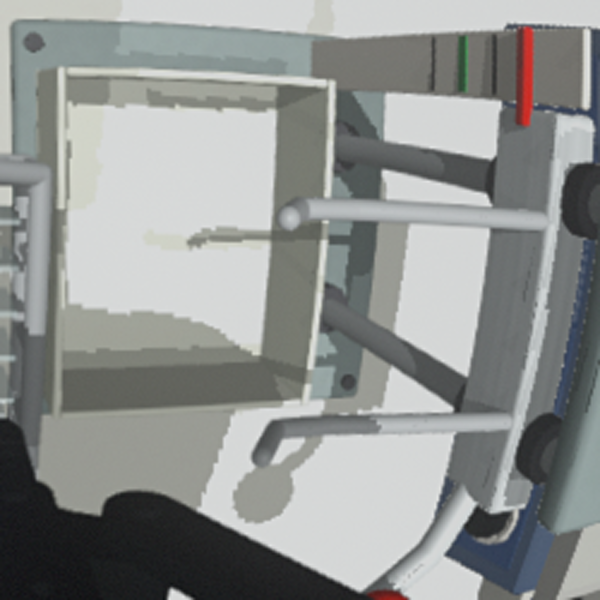

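```bash
cat > c.py <<'E'
from h import *
st={'position':np.array([0.4390,0.0140,0.2735]),'tcp_rot':np.array([43.2,90.0,-43.8])}
Z=lambda p:(310+p[0]/2.4,85+p[1]/2.4)
rim=[onz("wrist",Z(p),.074,st)[:2] for p in[(62,69),(334,79),(306,403),(56,413)]]
for r in rim:print("rim",r.round(4))
print("centre",np.mean(rim,0))
for a,b in((0,1),(3,2),(3,0),(2,1)):
    d=rim[b]-rim[a];print(a,b,np.degrees(np.arctan2(d[1],d[0])).round(2),np.linalg.norm(d))
for z in(.20,.204):
    t=[onz("wrist",Z(p),z,st)[:2] for p in[(291,216),(265,456)]];d=t[0]-t[1];print("tips",z,t,np.mean(t,0),np.linalg.norm(d),np.degrees(np.arctan2(-d[0],d[1])))
for q in([(310,208),(540,219)],[(285,428),(510,422)]):
    t=[onz("wrist",Z(p),.1845,st)[:2] for p in q];d=t[1]-t[0];print("shaft",t,np.degrees(np.arctan2(d[1],d[0])))
rb=tri([ray("scene",(365.7,216.7)),ray("top",(349.8,180.9))]);print("button",rb)
E
python3 c.py
```

```text
rim [0.4938 0.0949]
rim [0.6219 0.1059]
rim [ 0.6332 -0.0501]
rim [ 0.5051 -0.0577]
centre [0.56350254 0.02326055]
0 1 4.94 0.12854675205500862
3 2 3.4 0.12829738098474042
3 0 94.23 0.1529718636453919
2 1 94.14 0.15640584111560002
tips 0.2 [array([0.54007292, 0.05664152]), array([ 0.5459522 , -0.01676829])] [0.54301256 0.01993662] 0.073644866132698 4.578961713407517
tips 0.204 [array([0.53795878, 0.0571391 ]), array([ 0.54371976, -0.0147936 ])] [0.54083927 0.02117275] 0.07216303038201764 4.578961713407509
shaft [array([0.55459203, 0.05772741]), array([0.65619287, 0.06402191])] 3.54512485831403
shaft [array([ 0.55979762, -0.01426735]), array([ 0.66484682, -0.0134136 ])] 0.4656424295269462
button [ 0.62035771 -0.09686538  0.19907913]
```

```bash
python3 -m crank '[{"hand":0.0,"translation":[0.0157,0,0],"rot":[-1.2,0,0]},{"hand":0.0,"translation":[0.0157,0,0],"rot":[0,0,0]},{"hand":0.0,"translation":[0.0157,0,0],"rot":[0,0,0]},{"hand":0.0,"translation":[0,0,0],"rot":[0,0,0]},{"hand":0.0,"translation":[0,0.016,0],"rot":[0,0,0]},{"hand":0.0,"translation":[0,0.016,0],"rot":[0,0,0]},{"hand":0.0,"translation":[0,0.016,0],"rot":[0,0,0]},{"hand":0.0,"translation":[0,0.016,0],"rot":[0,0,0]},{"hand":0.0,"translation":[0,0.016,0],"rot":[0,0,0]},{"hand":0.0,"translation":[0,0.016,0],"rot":[0,0,0]},{"hand":0.0,"translation":[0,0.016,0],"rot":[0,0,0]},{"hand":0.0,"translation":[0,0.016,0],"rot":[0,0,0]},{"hand":0.0,"translation":[0,0,0],"rot":[0,0,0]},{"hand":0.0,"translation":[0,0,0],"rot":[0,0,0]}]'
python3 - <<'E'
from h import *
st=telemetry.sense();print(toolT(st).round(4),st['position'],st['tcp_rot'])
w=vision.snapshot("wrist");cv2.imwrite("pics/w5.png",w)
w=vision.snapshot("scene");cv2.imwrite("pics/s5.png",cv2.resize(w[150:300,240:400],None,fx=4,fy=4,interpolation=2));cv2.imwrite("pics/s5f.png",w)
E
```

```text
t: 9.93
position: [0.5668, 0.0235, 0.2263]
tcp_rot: [-81.5, 90.0, -167.4]
contact_force: [-0.2, 0.2, -1.2]
opening: 0.0108
[[-3.000e-04  9.974e-01  7.240e-02  5.668e-01]
 [-1.000e-04  7.240e-02 -9.974e-01  2.350e-02]
 [-1.000e+00 -4.000e-04  1.000e-04  2.263e-01]
 [ 0.000e+00  0.000e+00  0.000e+00  1.000e+00]] [0.56679325 0.02353199 0.22634131] [ -81.51469319   89.9794519  -167.36162421]
```

View pics/w5.png

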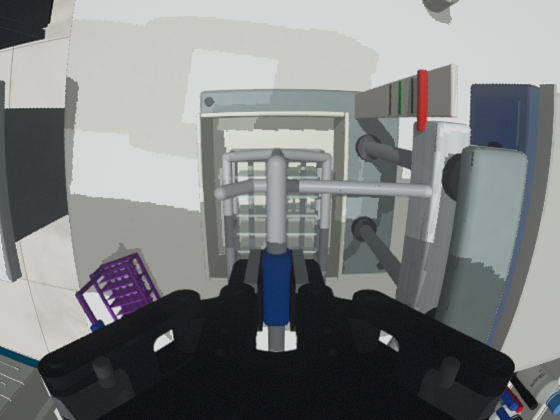

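View pics/s5.png

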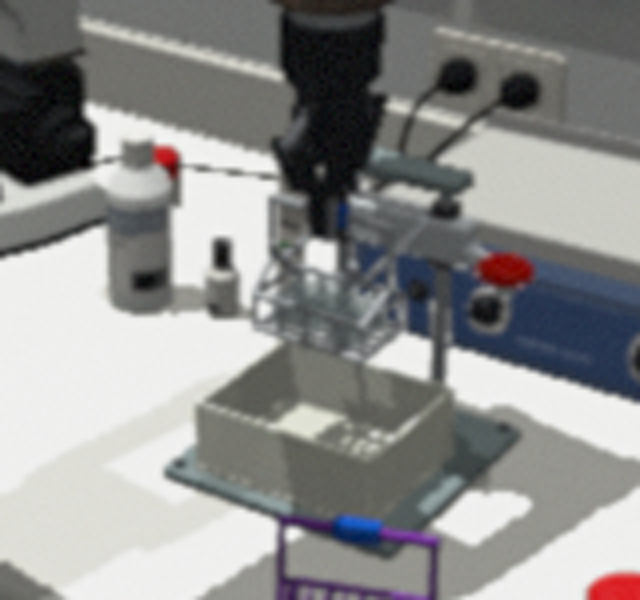

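```bash
python3 - <<'E'
from h import *
st=telemetry.sense()
T=toolT(st)
for p,z in(((221,192),.202),((248,183),.1845),((430,191),.1845),((253,187),.1845)):
    P=onz("wrist",p,z,st);d=P-T[:3,3];print(p,P.round(4),"rel tool y,z",d@T[:3,1],d@T[:3,2])
E
```

```text
(221, 192) [0.5374 0.0569 0.202 ] rel tool y,z -0.026694376153735135 -0.03539363219653152
(248, 183) [0.5488 0.0587 0.1845] rel tool y,z -0.015220492671368985 -0.036387508275687555
(430, 191) [0.6509 0.0626 0.1845] rel tool y,z 0.08691341028055855 -0.03286794927865414
(253, 187) [0.5515 0.0568 0.1845] rel tool y,z -0.012625464525557737 -0.034235354796185925
```

The left prong tip lies at (-26.7, 35.4) mm relative to the bar, and (-27, 36) is expected. Lowering.

```bash
python3 -m crank '[{"hand":0.0,"translation":[0.008,0,0],"rot":[0,0,0]},{"hand":0.0,"translation":[0.008,0,0],"rot":[0,0,0]},{"hand":0.0,"translation":[0.008,0,0],"rot":[0,0,0]},{"hand":0.0,"translation":[0.006,0,0],"rot":[0,0,0]},{"hand":0.0,"translation":[0.004,0,0],"rot":[0,0,0]},{"hand":0.0,"translation":[0.001,0,0],"rot":[0,0,0]},{"hand":0.0,"translation":[0,0,0],"rot":[0,0,0]},{"hand":0.0,"translation":[0,0,0],"rot":[0,0,0]}]'
python3 - <<'E'
from h import *
st=telemetry.sense();print(st['contact_force'],st['position'])
w=vision.snapshot("wrist");cv2.imwrite("pics/w6.png",w)
w=vision.snapshot("scene");cv2.imwrite("pics/s6.png",cv2.resize(w[150:300,240:400],None,fx=4,fy=4,interpolation=2));cv2.imwrite("pics/s6f.png",w)
E
```

```text
t: 11.02
position: [0.567, 0.0235, 0.1917]
tcp_rot: [64.9, 90.0, -21.0]
contact_force: [-0.2, -0.0, -1.9]
opening: 0.011
[-0.22992791 -0.01884559 -1.94358286] [0.56704137 0.02354892 0.19166224]
```

View pics/w6.png

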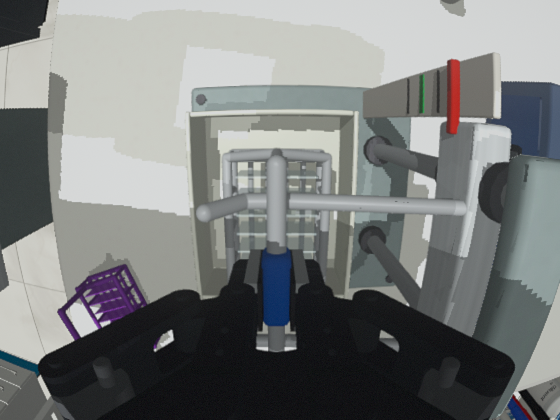

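View pics/s6.png

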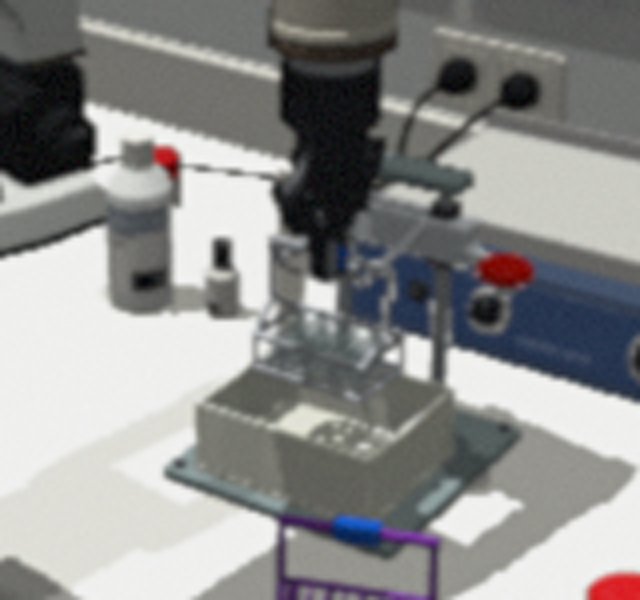

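```bash
python3 -m crank '[{"hand":0.0,"translation":[0.001,0,0],"rot":[0,0,0]},{"hand":0.0,"translation":[0.0005,0,0],"rot":[0,0,0]},{"hand":0.0,"translation":[0,0,0],"rot":[0,0,0]}]'
python3 -m crank '[{"hand":0.0,"translation":[0.001,0,0],"rot":[0,0,0]},{"hand":0.0,"translation":[0,0,0],"rot":[0,0,0]}]'
```

```text
t: 11.5
position: [0.5671, 0.0235, 0.1904]
tcp_rot: [71.3, 90.0, -14.6]
contact_force: [-0.8, -0.3, 5.6]
opening: 0.011
t: 11.75
position: [0.5671, 0.0235, 0.1894]
tcp_rot: [70.3, 90.0, -15.5]
contact_force: [-2.1, 0.2, 6.6]
opening: 0.0113
```

The bar is seated and the force has reversed to +5.6 N. Releasing with a partial opening.

```bash
python3 -m crank '[{"hand":0.015,"translation":[0,0,0],"rot":[0,0,0]},{"hand":0.025,"translation":[0,0,0],"rot":[0,0,0]},{"hand":0.04,"translation":[0,0,0],"rot":[0,0,0]},{"hand":0.045,"translation":[0,0,0],"rot":[0,0,0]},{"hand":0.045,"translation":[0,0,0],"rot":[0,0,0]},{"hand":0.045,"translation":[0,0,0],"rot":[0,0,0]}]'
python3 - <<'E'
from h import *
st=telemetry.sense();print(st['contact_force'],st['position'])
w=vision.snapshot("wrist");cv2.imwrite("pics/w7.png",w)
E
```

```text
t: 12.5
position: [0.567, 0.0235, 0.1889]
tcp_rot: [-33.3, 90.0, -119.1]
contact_force: [-0.2, 0.3, 0.6]
opening: 0.0452
[-0.17844722  0.32801705  0.63526525] [0.5669531  0.02351322 0.18889243]
```

View pics/w7.png

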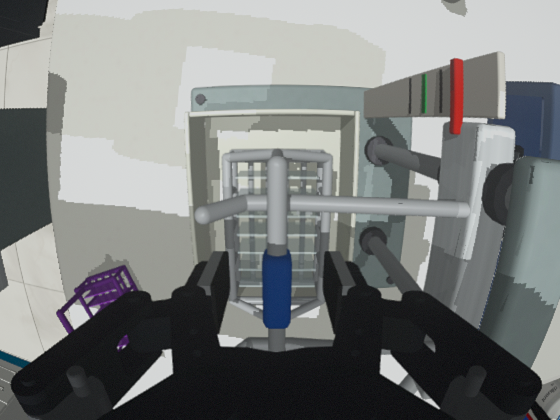

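The basket hangs free with the grip clear of both fingers. Retreating straight up.

```bash
python3 -m crank '[{"hand":0.045,"translation":[-0.01,0,0],"rot":[0,0,0]},{"hand":0.045,"translation":[-0.02,0,0],"rot":[0,0,0]},{"hand":0.045,"translation":[-0.02,0,0],"rot":[0,0,0]},{"hand":0.045,"translation":[-0.02,0,0],"rot":[0,0,0]},{"hand":0.045,"translation":[-0.02,0,0],"rot":[0,0,0]},{"hand":0.045,"translation":[-0.02,0,0],"rot":[0,0,0]},{"hand":0.0,"translation":[0,-0.012,0],"rot":[0,0,0]},{"hand":0.0,"translation":[0,-0.012,0],"rot":[0,0,0]},{"hand":0.0,"translation":[0,-0.012,0],"rot":[0,0,0]},{"hand":0.0,"translation":[0,-0.012,0],"rot":[0,0,0]},{"hand":0.0,"translation":[0,0,0],"rot":[0,0,0]},{"hand":0.0,"translation":[0,0,0],"rot":[0,0,0]}]'
python3 - <<'E'
from h import *
st=telemetry.sense();print(st['contact_force'],st['position'],st['tcp_rot'])
w=vision.snapshot("wrist");cv2.imwrite("pics/w8.png",w)
w=vision.snapshot("scene");cv2.imwrite("pics/s8.png",cv2.resize(w[150:300,240:400],None,fx=4,fy=4,interpolation=2));cv2.imwrite("pics/s8f.png",w)
E
```

```text
t: 14.05
position: [0.5192, 0.02, 0.2989]
tcp_rot: [48.3, 90.0, -37.6]
contact_force: [-0.2, 0.4, -0.3]
opening: 0.0001
[-0.2077486   0.43599056 -0.29548712] [0.51917206 0.0200298  0.29893295] [ 48.29510422  89.9879865  -37.55751614]
```

View pics/w8.png

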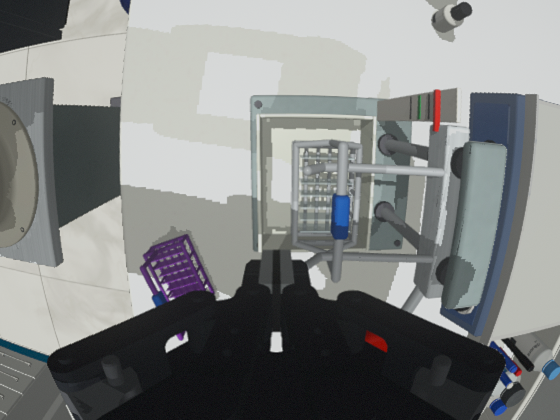

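View pics/s8.png

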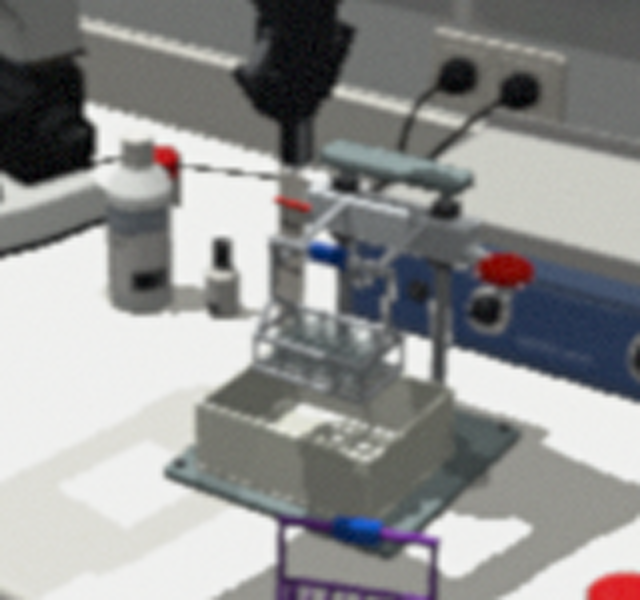

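```bash
python3 - <<'E'
from h import *
st=telemetry.sense()
for n,p,z in(("grip",(341,214),.2),("capR front",(442,306),.237),("capR back",(475,313),.237),("capLfront",(468,146),.237),("btn thru gap",(375,343),.205)):
    print(n,onz("wrist",p,z,st).round(4))
w=cv2.imread("pics/s8f.png");hsv=cv2.cvtColor(w,cv2.COLOR_BGR2HSV)
red=((hsv[...,0]<8)|(hsv[...,0]>172))&(hsv[...,1]>150)&(hsv[...,2]>60)
k,l,s,c=cv2.connectedComponentsWithStats(red.astype(np.uint8))
for i in range(1,k):
    if s[i,4]>40:print(s[i],c[i],onz("scene",c[i],.202))
import numpy as np
print("proj expected button",proj("scene",[[.621,-.098,.205],[.621,-.098,.2]]))
E
```

```text
grip [0.5656 0.0265 0.2   ]
capR front [ 0.6462 -0.0288  0.237 ]
capR back [ 0.6815 -0.037   0.237 ]
capLfront [0.6384 0.088  0.237 ]
btn thru gap [ 0.6131 -0.0864  0.205 ]
[360 213  13   9  82] [366.         217.12195122] [ 0.61370012 -0.1020494   0.202     ]
[387 294  22  18 312] [397.57371795 302.00320513] [ 0.29584755 -0.37570324  0.202     ]
proj expected button [[366.18204391 214.97882344]
 [366.09151241 216.51240168]]
```

The basket hangs level on both prongs, with the blue grip at (341,214) in the wrist view. That puts the bar at about (0.566, 0.026). The cap ends at y≈-0.035, so it is clear of the button. Moving over the button.

```bash
python3 -m crank '[{"hand":0.0,"translation":[0,0.009,0.0127],"rot":[0,0,0]},{"hand":0.0,"translation":[0,0.009,0.0127],"rot":[0,0,0]},{"hand":0.0,"translation":[0,0.009,0.0127],"rot":[0,0,0]},{"hand":0.0,"translation":[0,0.009,0.0127],"rot":[0,0,0]},{"hand":0.0,"translation":[0,0.009,0.0127],"rot":[0,0,0]},{"hand":0.0,"translation":[0,0.009,0.0127],"rot":[0,0,0]},{"hand":0.0,"translation":[0.01,0.009,0.0127],"rot":[0,0,0]},{"hand":0.0,"translation":[0.01,0.009,0.0127],"rot":[0,0,0]},{"hand":0.0,"translation":[0.01,0.009,0.0127],"rot":[0,0,0]},{"hand":0.0,"translation":[0.01,0.009,0.0127],"rot":[0,0,0]},{"hand":0.0,"translation":[0.01,0,0],"rot":[0,0,0]},{"hand":0.0,"translation":[0.01,0,0],"rot":[0,0,0]},{"hand":0.0,"translation":[0,0,0],"rot":[0,0,0]},{"hand":0.0,"translation":[0,0,0],"rot":[0,0,0]}]'
python3 - <<'E'
from h import *
st=telemetry.sense();print(st['contact_force'],st['position'],st['tcp_rot'])
w=vision.snapshot("wrist");cv2.imwrite("pics/w9.png",w)
w=vision.snapshot("scene");cv2.imwrite("pics/s9.png",cv2.resize(w[150:300,280:440],None,fx=4,fy=4,interpolation=2));cv2.imwrite("pics/s9f.png",w)
E
```

```text
t: 15.9
position: [0.618, -0.0998, 0.2395]
tcp_rot: [64.0, 90.0, -21.8]
contact_force: [-0.0, -0.1, 0.3]
opening: 0.0004
[-0.03665121 -0.09783979  0.32633247] [ 0.61802739 -0.09982099  0.23947982] [ 63.9979722   89.95767272 -21.82957428]
```

View pics/w9.png

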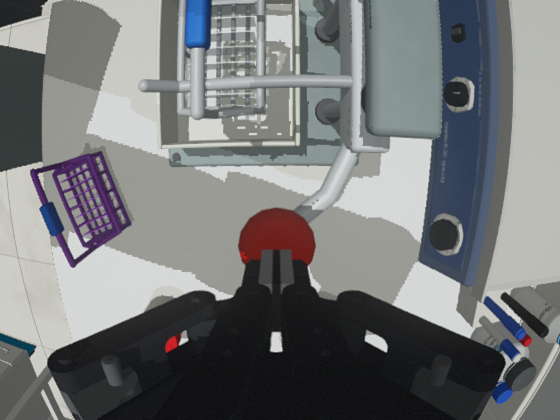

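View pics/s9.png

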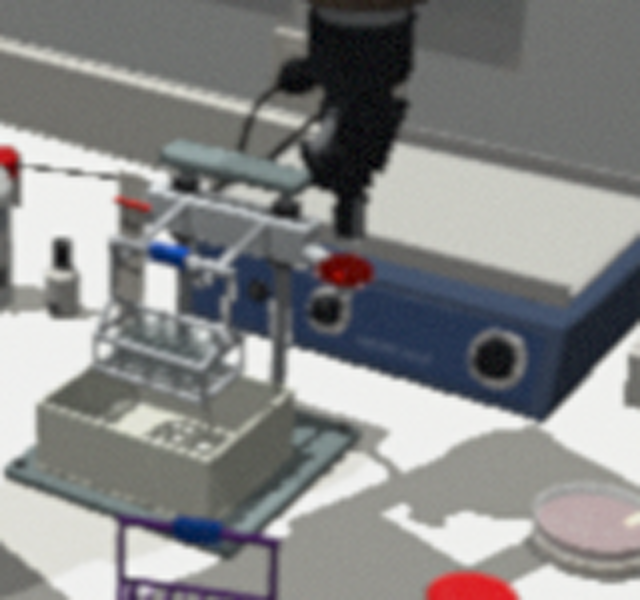

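```bash
python3 - <<'E'
from h import *
st=telemetry.sense();T=toolT(st)
for z in(.2,.205):
  for p in((277,208),(277,246),(239,246),(315,246)):
    P=onz("wrist",p,z,st);d=P-T[:3,3];print(z,p,P.round(4),(d@T[:3,1]).round(4),(d@T[:3,2]).round(4))
print(proj("wrist",[T[:3,3]+T[:3,0]*.017],st))
E
```

```text
0.2 (277, 208) [ 0.6164 -0.0765  0.2   ] -0.0 -0.0235
0.2 (277, 246) [ 0.618  -0.0979  0.2   ] -0.0 -0.0021
0.2 (239, 246) [ 0.5973 -0.0995  0.2   ] -0.0208 -0.002
0.2 (315, 246) [ 0.6387 -0.0965  0.2   ] 0.0208 -0.0019
0.205 (277, 208) [ 0.6163 -0.0752  0.205 ] -0.0 -0.0248
0.205 (277, 246) [ 0.6178 -0.0959  0.205 ] -0.0 -0.004
0.205 (239, 246) [ 0.5977 -0.0974  0.205 ] -0.0202 -0.004
0.205 (315, 246) [ 0.6379 -0.0946  0.205 ] 0.0201 -0.0039
[[277.18920219 267.15849229]]
```

```bash
python3 -m crank '[{"hand":0.0,"translation":[0.005,0,-0.002],"rot":[0,0,0]},{"hand":0.0,"translation":[0.006,0,0],"rot":[0,0,0]},{"hand":0.0,"translation":[0.005,0,0],"rot":[0,0,0]},{"hand":0.0,"translation":[0.004,0,0],"rot":[0,0,0]},{"hand":0.0,"translation":[0.003,0,0],"rot":[0,0,0]},{"hand":0.0,"translation":[0.003,0,0],"rot":[0,0,0]},{"hand":0.0,"translation":[0,0,0],"rot":[0,0,0]},{"hand":0.0,"translation":[0,0,0],"rot":[0,0,0]}]'
python3 - <<'E'
from h import *
w=vision.snapshot("wrist");cv2.imwrite("pics/w10.png",w)
w=vision.snapshot("scene");cv2.imwrite("pics/s10.png",cv2.resize(w[150:300,280:440],None,fx=4,fy=4,interpolation=2))
E
```

```text
t: 17.0
position: [0.6178, -0.0981, 0.2133]
tcp_rot: [51.9, 90.0, -33.9]
contact_force: [-3.4, 1.7, 7.3]
opening: -0.0003
```

View pics/s10.png

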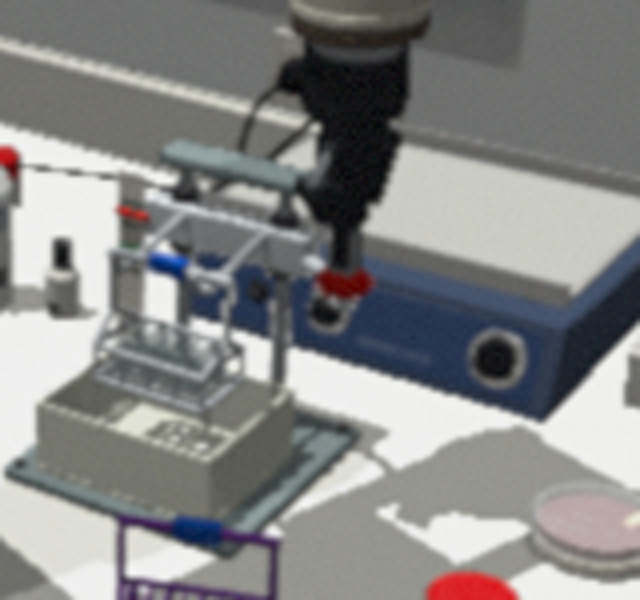

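```bash
python3 -m crank '[{"hand":0.0,"translation":[0.003,0,0],"rot":[0,0,0]},{"hand":0.0,"translation":[0.004,0,0],"rot":[0,0,0]},{"hand":0.0,"translation":[0.004,0,0],"rot":[0,0,0]},{"hand":0.0,"translation":[0.004,0,0],"rot":[0,0,0]},{"hand":0.0,"translation":[0.004,0,0],"rot":[0,0,0]},{"hand":0.0,"translation":[0.004,0,0],"rot":[0,0,0]},{"hand":0.0,"translation":[0.004,0,0],"rot":[0,0,0]},{"hand":0.0,"translation":[0.003,0,0],"rot":[0,0,0]},{"hand":0.0,"translation":[0.001,0,0],"rot":[0,0,0]},{"hand":0.0,"translation":[0,0,0],"rot":[0,0,0]},{"hand":0.0,"translation":[0,0,0],"rot":[0,0,0]},{"hand":0.0,"translation":[0,0,0],"rot":[0,0,0]},{"hand":0.0,"translation":[0,0,0],"rot":[0,0,0]}]'
python3 - <<'E'
from h import *
w=vision.snapshot("wrist");cv2.imwrite("pics/w11.png",w)
w=vision.snapshot("scene");cv2.imwrite("pics/s11f.png",w);cv2.imwrite("pics/s11.png",cv2.resize(w[170:270,290:390],None,fx=6,fy=6,interpolation=2))
E
```

```text
t: 18.73
position: [0.6179, -0.0981, 0.1829]
tcp_rot: [63.2, 90.0, -22.6]
contact_force: [-5.7, 1.5, 12.6]
opening: 0.0001
```

View pics/s11.png

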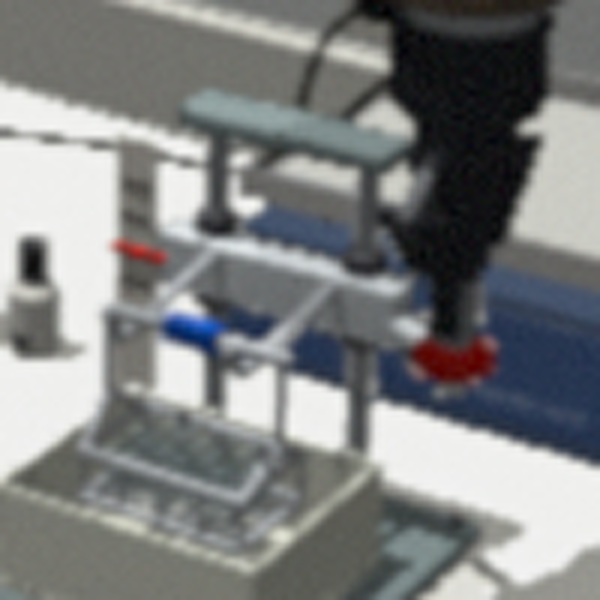

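View pics/w11.png

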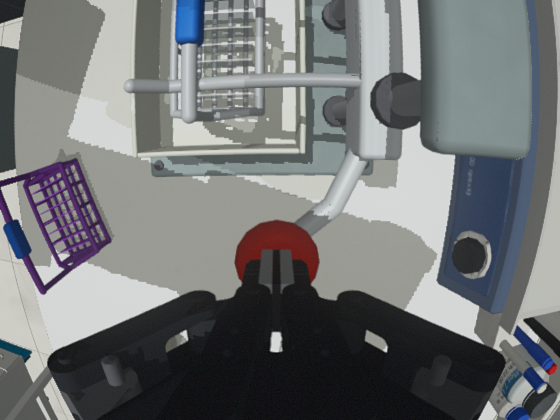

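```bash
python3 - <<'E'
from h import *
def ptr(f):
    w=cv2.imread(f);hsv=cv2.cvtColor(w,cv2.COLOR_BGR2HSV)
    red=(((hsv[...,0]<8)|(hsv[...,0]>172))&(hsv[...,1]>120)&(hsv[...,2]>60)).astype(np.uint8)
    r=np.zeros_like(red);r[190:225,300:325]=red[190:225,300:325]
    M=cv2.moments(r,True);return M['m10']/M['m00'],M['m01']/M['m00'],M['m00']
a,b=ptr("pics/scene0.png"),ptr("pics/s11f.png");print(a,b)
# pointer world xy: on ray at assumed z; use plane z0=~.19
for z0 in(.18,.2):
    P=onz("scene",a[:2],z0);Q=P.copy()
    dz=[ (d,abs(proj("scene",Q-[0,0,d])[0,1]-b[1])) for d in np.arange(.02,.06,.0005)]
    print(P,min(dz,key=lambda t:t[1]))
st=telemetry.sense();print(st['t'],st['position'],st['contact_force'])
E
```

```text
(313.06666666666666, 200.73333333333332, 15.0) (313.0, 211.64285714285714, 14.0)
[0.65333405 0.1210525  0.18      ] (np.float64(0.03950000000000002), np.float64(0.014907893904421599))
[0.61725732 0.09398906 0.2       ] (np.float64(0.03800000000000002), np.float64(0.06671895754533352))
18.825 [ 0.61788687 -0.09804884  0.18288625] [-6.18004424  2.2369388  12.22863263]
```

```bash
python3 -m crank '[{"hand":0.0,"translation":[0.001,0,0],"rot":[0,0,0]},{"hand":0.0,"translation":[0,0,0],"rot":[0,0,0]},{"hand":0.0,"translation":[0,0,0],"rot":[0,0,0]},{"hand":0.0,"translation":[0,0,0],"rot":[0,0,0]},{"hand":0.0,"translation":[0,0,0],"rot":[0,0,0]},{"hand":0.0,"translation":[0,0,0],"rot":[0,0,0]}]'
python3 - <<'E'
from h import *
w=vision.snapshot("scene");cv2.imwrite("pics/s12.png",cv2.resize(w[140:320,230:420],None,fx=3.3,fy=3.3,interpolation=2))
w2=vision.snapshot("wrist");cv2.imwrite("pics/w12.png",w2);print(telemetry.sense()['contact_force'])
E
```

```text
t: 19.58
position: [0.6179, -0.0981, 0.1819]
tcp_rot: [64.7, 90.0, -21.1]
contact_force: [-5.9, 1.2, 11.9]
opening: -0.0002
[-5.79355162  1.57590375 11.67772895]
```

View pics/s12.png

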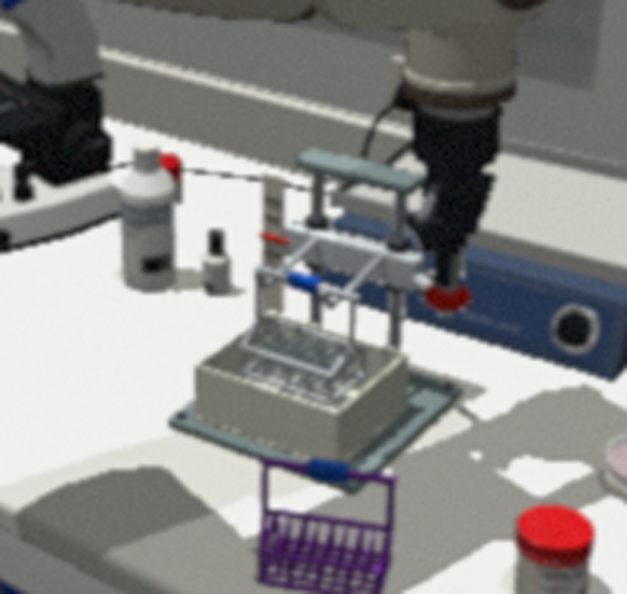

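The basket hangs level inside the bath, and the bottles and cup haven't moved. The pointer covers the green mark, with the button held at about 40 mm. Handing in.

```bash
python3 -c "
from cell import hand_in;print(hand_in())"
```

```text
the job is handed in; nothing more can be done
None
```

I hung the steel basket by its handle bar on both prongs and let go of it. I then pressed the red button and handed the job in at about 19.7 s while still holding it down.

**Hanging:** The camera pictures taken after letting go showed the basket level, with the bar about 4 mm from my estimate of the hook seat.

**Button depth:**
- **Arm position:** by this measure the slide is about 40 mm down, with an upward force of about 12 N, which matches what you gave for that depth.
- **Pointer picture:** before a last 1 mm push, this read 38 to 39.5 mm, against 39 mm from the arm position. I did not measure it again after that push.
- **Green mark:** the pointer covers the mark, so I could not see the mark itself.

**At the end:** In the last picture the basket hung level inside the bath, and the bottles and the cup looked to be where they were at the start. I judged its clearance from the bath walls and floor by eye.

**Side force:** There is also a sideways force of about 6 N at the button that I did not expect. It stayed steady and the fingers did not slip.

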